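# Switch the UV steriliser on with its key

### The job

Take the jar off the steriliser's key switch and stand it in the grey tray, then fetch the key with the flat blade, push it fully home in the switch while the switch is still off and let go of it, and take it afresh to turn it clockwise all the way to on. Leave the key in the switch, keep the jar upright, and leave the other key and everything else on the bench where they are.

Things in the scene. Friction and masses are not known exactly. Their poses are not given: they have to be found in the camera images.
- jar: closed white plastic jar, upright, 54 mm across and 85 mm high, 0.1 to 0.2 kg; starts standing on top of the key switch. Origin: centre of its underside, z up along its axis.
- tray: shallow grey open tray, fixed, 130 x 130 mm outside, walls 4 mm thick and 30 mm high, floor about 4 mm thick. Origin: centre of its underside, z up.
- console: grey control box of the UV steriliser, fixed, 160 (its x, front to back) x 200 mm (its y), flat top 80 mm high; a steel tube up to 84 mm high lies behind it (83 to 167 mm to +x of the box's centre). On the top small lamps (6 mm high, 85 mm to -y of the lock) and a button (8 mm high, +x +y corner); white marks by the lock: at +x off, at -y on. Origin: centre of the box's underside, z up.
- keyway (a point): centre of the mouth of the key slot in the brass lock, in the middle of the console's top and level with it (80 mm up). z up; the slot's long side lies along x and turns with the lock. Slot 22.5 x 8.5 mm, slightly chamfered, straight through the 46 mm deep lock. A fixed steel collar round the lock (70 mm outside, 40 mm bore) stands 3 mm higher than the mouth.
- lock (a joint): turn of the lock in rad: 0 = off (slot along the console's x), 1.571 = on, at its stop (slot along the console's y). It turns clockwise seen from above, stays where it is left, and needs about 0.06 N m.
- key: the key of this switch, 86 mm long, about 0.08 kg: black plastic bow, 44 (x) x 50 (y) x 14 mm thick (z), with a window in it, and a flat steel blade, 20 wide, 6 thick, 42 mm long (last 4 mm narrowed to 14 x 4). Origin: centre of the bow, x towards the blade's tip, z normal to the flat. It starts flat on a wooden block, blade roughly towards the left (+y). It fits the slot either way round.
- key_tip (a point): end of the flat blade, 64 mm along x from the bow's centre; same axes as the key. With the key fully home the bow's shoulder rests on the collar: bow's centre 25 mm above the slot's mouth, bow's upper end 47 mm above it, tip 39 mm below it; the key then stands by itself.
- store_key: another key with the same bow (same origin and axes) but a round shank 10 mm thick and 62 mm long with a side tooth: it does not belong here. It lies in the same manner on a second, equal wooden block.
- block_a: the wooden block under the right key, fixed, 95 long, 30 wide, 30 mm high. Origin: centre of its underside, x along its length, as the key's at the start. The bow overhangs it by 10 mm on either side; the bow's centre starts 20 mm to -x of the block's middle, 37 mm above the work surface.
- block_b: the wooden block under the other key, fixed, equal.
- carton: a closed cardboard carton, fixed, 100 x 110 mm, 50 mm high. Origin: centre of its underside. Unlisted fixed equipment (a glass tank to the left, a pump and crate to the right, a can and bottle at the far edge), up to 210 mm high, stands more than 0.5 m to either side or beyond 0.77 m ahead of the robot.
- spoon: bystander: a steel spoon, 170 long, lying (mm). Origin: on its underside.
- tape: bystander: a roll of brown tape lying flat, 80 across, 22 high (mm). Origin: on its underside.
- pot: bystander: a terracotta pot, 72 across, 65 high (mm). Origin: on its underside.
- cup: bystander: an empty glass beaker, 70 across, 75 high (mm). Origin: on its underside.
- tin: bystander: a closed aluminium tin, 60 across, 70 high (mm). Origin: on its underside.
- brush: bystander: a hand brush, 180 long, lying (mm). Origin: on its underside.
Mind the look-alikes: they are no part of the job. Leave any turquoise or yellow look-alike of the jar alone.

How it is judged (in metres and radians):
On the way, in this order (a step that is already met when the one before it is completed fails the run):
1. the jar stands upright in the tray, let go (x of jar in the frame of tray between -0.062 and 0.062 m and y of jar in the frame of tray between -0.062 and 0.062 m and z of jar in the frame of tray below 0.012 m and angle between jar's own z axis and vertical below 0.1 rad and contact force between jar and the fingers below 0.05 N and linear speed of jar below 0.02 m/s), for 0.2 s.
2. the key is fully home in the switch, let go, the switch still off (z of key_tip in the frame of keyway below -0.034 m and horizontal distance between key_tip and keyway below 0.006 m and horizontal distance between key and keyway below 0.008 m and contact force between key and the fingers below 0.05 N and linear speed of key below 0.02 m/s and value of joint lock below 0.3 rad), for 0.2 s.
3. the switch is turned to on with the key in it (z of key_tip in the frame of keyway below -0.034 m and horizontal distance between key_tip and keyway below 0.006 m and horizontal distance between key and keyway below 0.008 m and value of joint lock above 1.42 rad), for 0.2 s.
At the end, for the whole second after the job is handed in: The lock stands at on (above 1.42 rad); the key is home in it (blade tip more than 34 mm below the slot's mouth and within 6 mm of its axis, bow centre within 8 mm of the axis), let go and at rest; the jar stands on the tray's floor inside the tray (tilt below 0.1 rad), let go and at rest (all of step 1 and all of step 3 and contact force between key and the fingers below 0.05 N and linear speed of key below 0.02 m/s); the robot touches nothing.
It fails at once if the jar is tipped (more than 0.6 rad) (angle between jar's own z axis and vertical above 0.6 rad).
It fails at once if the other key or a bystander is moved more than 40 mm (distance of any of store_key, spoon, tape, pot, cup, tin, brush from where it was at the start of the episode above 0.04 m).
It also fails if it takes over 72 s, if anything falls off the work surface, if the arm or the gripper's body presses on something with over 40 N, if the wrist force passes 120 N, or if a joint passes its speed limit or range.

### The arm

A 6-joint arm with a two-finger parallel gripper is mounted at the origin on the work surface. World frame = base frame: x ahead of the robot, y to its left, z up, the work surface at z = 0. Lengths are in mm, angles in rad, forces in N, time in s.
With the tool pointing down it reaches from about 350 to 975 mm from the base axis. Payload 7.1 kg.
Tool frame: the origin (TCP) lies on the front face of the gripper's body, between the roots of the fingers; the fingertips stand 80 mm ahead of it and the grasp point (between the pads) lies 61 mm ahead of it; z points along the fingers, y is the line along which they close (so a half turn about z gives the same grasp; the last joint's range is limited). The gripper opens to 88 mm and grips with 3 to 60 N. Pads are 20 mm wide; open, the fingers measure 115 mm over their backs; the gripper's body (75 mm by 178 mm) begins 61 mm behind the grasp point.
Start: joints at [1.124, 0.423, 1.63, -0, 1.089, -0.019], TCP at [259.262, 568.673, 302.675] pointing down, gripper open.
Joint ranges: [-3, 3], [-0.9, 2.11], [0.09, 2.58], [-1.31, 4.45], [0.11, 2.69], [-2.54, 2.54]. Speed limits (rad/s): [2.39, 2.39, 3.01, 3.14, 3.14, 3.14].

### API

Orientations are given as a rotation vector (axis times angle).
In Python, from workcell import readout, vision, close_job gives the robot as it stands.
- The arm moves only by the tool servo_tool, never from a script. Its argument "plan" is a list that holds one entry, the list of rows, each a list of 7 numbers: the gripper command: -1 is fully open, 1 is shut, values between are in proportion, then the shift along the world's x, y, z in units of 40 mm (1.0 is 40 mm), then the turn, a rotation vector about the world's x, y, z in units of 5 degrees (1.0 is 5 degrees). A call has 1 to 5 rows; each row shifts and turns the commanded pose from where the row before left it; what a row does not reach is not made up. A row lasts 1/12 s, in which the tool goes at most 41.7 mm and 7.16 degrees, less where a joint would pass 70% of its speed; a pose out of reach is approached as far as the arm can. A call is refused whole if a number of a shift passes 1 or a number of a turn 1, either way. A call with a gripper value outside its range is refused whole. The fingers move at their own pace and stop on an object; the grip force is fixed at half the most. Time passes only in rows, so rows that do not move let the fingers close. It gives the time, the measured TCP pose, the force, the opening and the grip force at its end, in the units of the state.
- readout.get_obs(): the state, without advancing time (a new reading comes with each control period).
- vision.get_image(name): name is "scene" or "top" or "wrist"; returns the picture (480x640x3 uint8, red, green, blue); there is no depth.
- vision.camera_params(name): a dict with "fx", "fy", "cx", "cy" (pixels), "rvec" (rotation vector, rad) and "tvec" (3), from world to camera coordinates, as OpenCV has them; the wrist camera has in their place "hand_eye" (4x4, takes a point from camera to tool coordinates, whose origin is the TCP and whose axes are the flange's). Camera axes: x right, y down, z forward; pixel columns grow to the right and rows downward; lengths in mm; the calibration is good to about 2 mm. A picture is of the moment at which its call begins: read the wrist's pose just before it. camera_params takes no time and is no camera call.
- close_job(): hands the job in; it is judged then, once.
The state is a dict: "t": time; "qpos": joint angles; "qvel": joint speeds; "joint_torque": joint torques, N m; "ee_pos": TCP position; "orientation": TCP orientation; "ft_force": force on the tool from outside, world axes, zero at the start; "moment": the same for the moment, N m; "width": finger opening in mm; "grasp_force": force on a finger pad.
Only numpy, scipy, OpenCV 4.12 (cv2) and the standard library are available. Lean on these libraries where they do the work, as an engineer would, in place of code of your own. Each camera call takes 0.05 s, during which the arm holds its last target. There are 200 camera calls.

## Working session

There is one attempt and no reset: what is moved stays moved. The work goes in short steps, Python scripts to look and compute and a tool call to move; the robot and the scene stay as the last step left them, time stands still between calls to the robot, and variables do not carry over. Pictures are saved under pics/ and viewed, at most 10 in all, crops included, and the job is handed in when it is done.

Besides the shell and the picture viewer there is one more tool, called after "Call:" in YAML: its name, and indented under it one key for each argument. servo_tool: Moves the arm, as the interface text tells. Its arguments: {"type":"object","properties":{"plan":{"type":"array"}},"required":["plan"]}

```bash
mkdir -p pics; ls
cat > h.py <<'E'
import numpy as np,cv2
from scipy.spatial.transform import Rotation as R
from workcell import readout,vision
def cam(n,o=None):
    p=vision.camera_params(n);K=np.array([[p['fx'],0,p['cx']],[0,p['fy'],p['cy']],[0,0,1.]])
    if 'rvec' in p:
        M=R.from_rotvec(np.ravel(p['rvec'])).as_matrix();t=np.ravel(p['tvec']);return K,M,t
    T=np.eye(4);T[:3,:3]=R.from_rotvec(o['orientation']).as_matrix();T[:3,3]=o['ee_pos']
    W=np.linalg.inv(T@np.array(p['hand_eye']));return K,W[:3,:3],W[:3,3]
def ray(c,uv):
    K,M,t=c;d=M.T@np.linalg.solve(K,[*uv,1]);return -M.T@t,d
def atz(c,uv,z):
    o,d=ray(c,uv);return o+d*(z-o[2])/d[2]
def tri(c1,u1,c2,u2):
    P=lambda c:c[0]@np.c_[c[1],c[2]]
    X=cv2.triangulatePoints(P(c1),P(c2),np.array(u1,float),np.array(u2,float)).ravel();return X[:3]/X[3]
def proj(c,X):
    K,M,t=c;x=K@(M@np.array(X,float)+t);return x[:2]/x[2]
def snap(n,f):
    o=readout.get_obs();im=vision.get_image(n);cv2.imwrite('pics/'+f,im[:,:,::-1]);return im,cam(n,o),o
E
python3 - <<'E'
from h import *
for n in('scene','top'):
    im,c,o=snap(n,n+'.png');print(n,-c[1].T@c[2],c[0][0,0])
print(o)
print(vision.camera_params('wrist'))
E
```

```text
pics
scene [846.13659613 458.81289412 828.2576675 ] 483.7692829024999
top [ 326.52646808  -22.93031939 1074.20848457] 510.7955817728632
{'t': 0.05, 'qpos': array([ 1.12400450e+00,  4.23801443e-01,  1.63068206e+00, -1.15546747e-05,
        1.08860613e+00, -1.90178059e-02]), 'qvel': array([-0.00093537,  0.00032593, -0.00195393,  0.00016243,  0.00010185,
        0.00080936]), 'joint_torque': array([-7.28688174e-04, -5.46083987e+01, -2.74613214e+01,  6.45363866e-02,
        1.87281123e-02, -7.73070951e-05]), 'ee_pos': array([259.08056828, 568.29625752, 301.92933141]), 'orientation': array([-6.66754606e-01, -3.06967901e+00,  2.29141188e-03]), 'ft_force': array([-0.07546003,  0.28851392,  0.76371167]), 'moment': array([-0.04114707,  0.02578647,  0.02503449]), 'grasp_force': 0.0, 'width': 87.89848315060736}
{'fx': 364.74404949124795, 'fy': 364.74404949124795, 'cx': 324.73805485955825, 'cy': 238.81246548933228, 'hand_eye': array([[ 1.81343807e-04, -9.67988721e-01, -2.50993630e-01,
         6.79719194e+01],
       [ 9.99999969e-01,  2.18146109e-04, -1.18804492e-04,
        -6.65151991e-01],
       [ 1.69754692e-04, -2.50993601e-01,  9.67988731e-01,
        -8.36812241e+01],
       [ 0.00000000e+00,  0.00000000e+00,  0.00000000e+00,
         1.00000000e+00]])}
```

View pics/top.png

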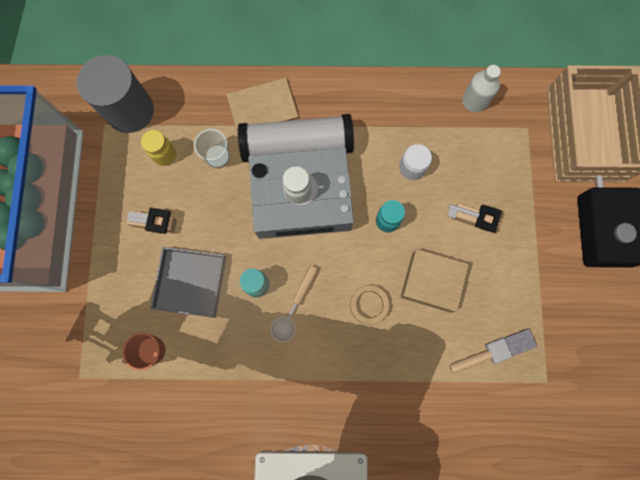

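View pics/scene.png

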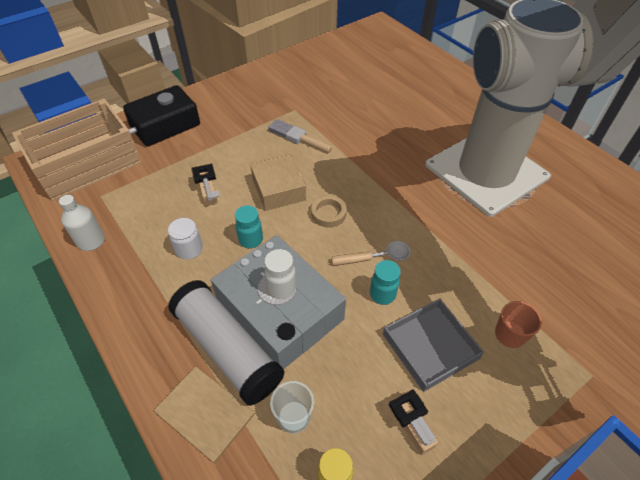

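The top view shows the jar at (297,180) on the console, the tray at (190,282), and keys at (150,220) and (483,216). The left key looks broad-bladed. I'll zoom in to confirm.

Run:
```python
import cv2,numpy as np
t=cv2.imread('pics/top.png');s=cv2.imread('pics/scene.png')
z=lambda im,x,y,w=100,h=75:cv2.resize(im[y:y+h,x:x+w],(400,300),interpolation=3)
cv2.imwrite('pics/z.png',np.vstack([np.hstack([z(t,110,185),z(t,430,180)]),np.hstack([z(s,370,380),z(s,240,240)])]))
```

```text
(no output)
```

View pics/z.png

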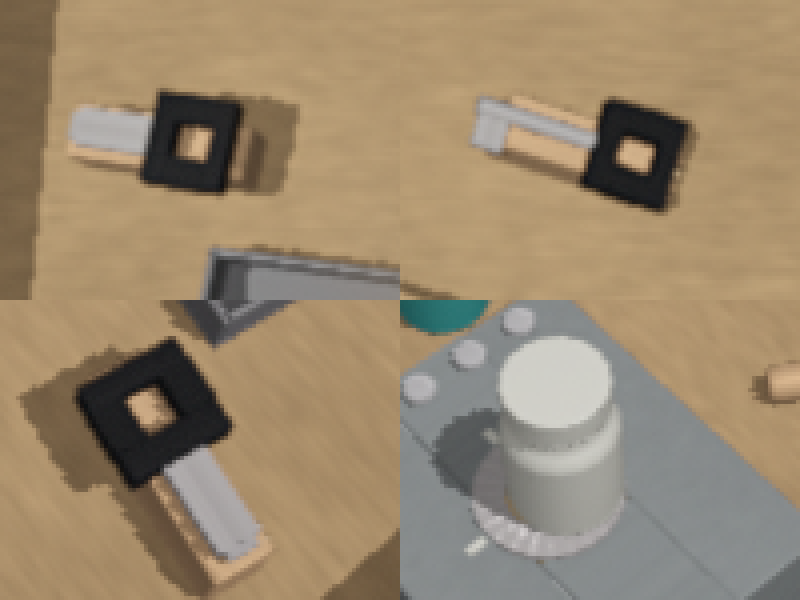

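The left key, with its bow at about (158,220) in the top view, has the flat blade. The right one has a round shank with a tooth. Next I'll triangulate.

Run:
```python
from h import *
np.set_printoptions(suppress=True,precision=1)
T=cam('top');S=cam('scene')
for n,a,b in [('bow',(158,220.3),(408.5,407.3)),('tip',(127.5,217),(430.7,441)),('lid',(295.5,178),(278.5,261))]:
    X=tri(T,a,S,b);print(n,X,proj(T,X)-a,proj(S,X)-b)
c=[atz(T,p,30) for p in[(162,249),(225,252),(218,317),(153,309)]];print('tray',np.mean(c,0),c)
c=[atz(S,p,80) for p in[(278,238),(344,298),(282,350),(213,290)]];print('cons',np.mean(c,0),c)
o=readout.get_obs();print(R.from_rotvec(o['orientation']).as_matrix())
```

```text
bow [565.4 326.   32.2] [-0.3  0.3] [-0.6 -0.1]
tip [572.6 388.6  33.9] [ 0.4 -0.3] [0.7 0.1]
lid [618.9  31.8 161.8] [-0.3  0.4] [-0.6 -0.1]
tray [438.6 251.8  30. ] [array([505.3, 313.2,  30. ]), array([500.4, 181.9,  30. ]), array([367.1, 189.7,  30. ]), array([381.7, 322.5,  30. ])]
cons [627.4  38.3  80. ] [array([560.4, -66.9,  80. ]), array([540.4, 118.7,  80. ]), array([686.7, 137.2,  80. ]), array([722.2, -35.8,  80. ])]
[[-0.9  0.4 -0. ]
 [ 0.4  0.9 -0. ]
 [ 0.  -0.  -1. ]]
```

Key bow is at about (565,326), with the blade yawed about 84°. The jar axis is at (619,32), the tray centre at (439,252), and the console at about (625,35) with yaw about +6°. Heights agree with the text. Moving toward the jar.

Call:
servo_tool:
  plan:
    - [[-1,0.5,-0.745,0,0,0,0],[-1,0.5,-0.745,0,0,0,0],[-1,0.5,-0.745,0,0,0,0],[-1,0.5,-0.745,0,0,0,0],[-1,0.5,-0.745,0,0,0,0]]

```text
t: 0.52
ee_pos: [359.6, 418.1, 302.3]
orientation: [-0.666, -3.07, 0.001]
ft_force: [0.6, 0.2, 0.1]
width: 87.8
grasp_force: 0.0
```

Call:
servo_tool:
  plan:
    - [[-1,0.5,-0.745,0,0,0,0],[-1,0.5,-0.745,0,0,0,0],[-1,0.5,-0.745,0,0,0,0],[-1,0.5,-0.745,0,0,0,0],[-1,0.5,-0.745,0,0,0,0]]

```text
t: 0.93
ee_pos: [459.8, 269.0, 302.5]
orientation: [-0.667, -3.07, 0.0]
ft_force: [-0.0, 0.1, -0.1]
width: 88.0
grasp_force: 0.0
```

Call:
servo_tool:
  plan:
    - [[-1,0.5,-0.745,0,0,0,0],[-1,0.5,-0.745,0,0,0,0],[-1,0.5,-0.745,0,0,0,0],[-1,0,0,0,0,0,0],[-1,0,0,0,0,0,0]]

```text
t: 1.35
ee_pos: [519.8, 179.8, 302.3]
orientation: [-0.672, -3.068, 0.0]
ft_force: [-0.2, -0.1, -0.1]
width: 87.5
grasp_force: 0.0
```

Run:
```python
from h import *
im,c,o=snap('wrist','w1.png')
for X in [(619,32,167),(565,326,44),(572,388,36),(439,252,4)]: print(X,proj(c,X))
```

```text
(619, 32, 167) [198.96586536 454.42996523]
(565, 326, 44) [486.86742171 197.04109172]
(572, 388, 36) [548.03767024 175.31811315]
(439, 252, 4) [357.70824486 107.22171733]
```

View pics/w1.png

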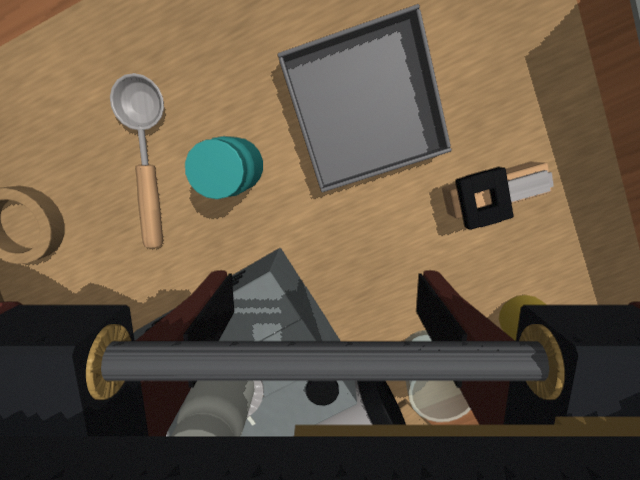

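The wrist view shows the tray rim corners at (279,55), (417,9), (450,150), (321,189). The bow corners are around (485,198) and the blade end is near (550,182), all close to predictions.

Run:
```python
from h import *
np.set_printoptions(suppress=True,precision=1)
o=readout.get_obs();c=cam('wrist',o);T=cam('top')
q=np.array([atz(c,p,30) for p in[(279,55),(417,9),(450,150),(321,189)]]);print('tray',q.mean(0))
b=np.array([atz(c,p,44) for p in[(457,182),(505,168),(513,215),(466,229)]]);print('bow',b.mean(0),b)
e=(b[1]+b[2]-b[0]-b[3]);print(np.degrees(np.arctan2(e[1],e[0])))
print('tip',atz(c,(551,181),40))
print('bow2v',tri(c,(485,198.5),T,(158,220.3)),'lid',tri(cam('scene'),(278.5,261),T,(295.5,178)))
print('tray2v',[tri(c,u,T,v) for u,v in [((279,55),(218,317)),((417,9),(153,309)),((450,150),(162,249)),((321,189),(225,252))]])
for z in(165,168):print(atz(T,(295.5,178),z))
```

```text
tray [440.3 258.5  30. ]
bow [565.  325.1  44. ] [[539.  306.3  44. ]
 [545.2 350.8  44. ]
 [590.7 344.3  44. ]
 [585.1 299.1  44. ]]
82.42471266651148
tip [575.8 388.1  40. ]
bow2v [559.7 317.6  59.4] lid [618.9  31.8 161.8]
tray2v [array([366.2, 198. ,   2.6]), array([382.8, 330.7,  12. ]), array([ 530.8,  358.3, -112.7]), array([500.3, 185.5,  14.7])]
[618.6  31.  165. ]
[617.7  30.8 168. ]
```

Call:
servo_tool:
  plan:
    - [[-1,0.5,-0.745,0,0,0,0],[-1,0.5,-0.745,0,0,0,0],[-1,0.5,-0.745,0,0,0,0],[-1,0.5,-0.745,0,0,0,0],[-1,0.475,-0.7,0,0,0,0]]

```text
t: 1.82
ee_pos: [618.5, 34.5, 302.6]
orientation: [-0.663, -3.07, -0.0]
ft_force: [0.5, 0.8, 0.4]
width: 87.7
grasp_force: 0.0
```

Call:
servo_tool:
  plan:
    - [[-1,0,-0.1,-0.6,0,0,0],[-1,0,0,-0.6,0,0,0],[-1,0,0,-0.6,0,0,0],[-1,0,0,-0.47,0,0,0],[-1,0,0,0,0,0,0]]

```text
t: 2.23
ee_pos: [615.5, 31.7, 207.8]
orientation: [-0.663, -3.063, 0.003]
ft_force: [-0.7, -0.4, -0.2]
width: 87.6
grasp_force: 0.0
```

Call:
servo_tool:
  plan:
    - [[1,0,0,0,0,0,0],[1,0,0,0,0,0,0],[1,0,0,0,0,0,0],[1,0,0,0,0,0,0],[1,0,0,0,0,0,0]]

```text
t: 2.65
ee_pos: [618.7, 30.3, 213.1]
orientation: [0.666, 3.068, 0.001]
ft_force: [-0.1, -0.7, 0.3]
width: 57.7
grasp_force: 0.0
```

Call:
servo_tool:
  plan:
    - [[1,0,0,0,0,0,0],[1,0,0,0,0,0,0],[1,0,0,0,0,0,0],[1,0,0,0.2,0,0,0],[1,0,0,0.2,0,0,0]]

```text
t: 3.07
ee_pos: [617.6, 29.9, 227.7]
orientation: [-0.666, -3.068, 0.001]
ft_force: [-0.3, 0.5, -1.4]
width: 52.6
grasp_force: 30.0
```

Call:
servo_tool:
  plan:
    - [[1,0,0,0.4,0,0,0],[1,0,0,0.6,0,0,0],[1,-0.2,0.2,0.5,0,0,0],[1,-0.5,0.6,0.1,0,0,0],[1,-0.6,0.7,0,0,0,0]]

```text
t: 3.48
ee_pos: [567.3, 89.6, 294.3]
orientation: [0.67, 3.065, 0.002]
ft_force: [0.9, 0.4, -1.5]
width: 52.2
grasp_force: 30.0
```

Call:
servo_tool:
  plan:
    - [[1,-0.6,0.7,0,0,0,0],[1,-0.6,0.7,0,0,0,0],[1,-0.6,0.7,0,0,0,0],[1,-0.6,0.7,0,0,0,0],[1,-0.6,0.7,0,0,0,0]]

```text
t: 3.9
ee_pos: [444.8, 230.8, 292.4]
orientation: [-0.668, -3.07, 0.0]
ft_force: [0.5, -0.0, -1.3]
width: 52.4
grasp_force: 30.0
```

Call:
servo_tool:
  plan:
    - [[1,-0.4,0.45,0,0,0,0],[1,-0.12,0.2,-0.2,0,0,0],[1,0,0,-0.5,0,0,0],[1,0,0,-0.6,0,0,0],[1,0,0,0,0,0,0]]

```text
t: 4.32
ee_pos: [423.8, 254.9, 236.6]
orientation: [-0.665, -3.066, 0.007]
ft_force: [-1.5, -0.2, -1.0]
width: 52.4
grasp_force: 30.0
```

Call:
servo_tool:
  plan:
    - [[1,0,0,-0.6,0,0,0],[1,0,0,-0.7,0,0,0],[1,0,0,-0.6,0,0,0],[1,0,0,-0.45,0,0,0],[1,0,0,0,0,0,0]]

```text
t: 4.73
ee_pos: [424.6, 254.8, 143.5]
orientation: [-0.667, -3.066, 0.006]
ft_force: [-0.1, -0.6, -1.9]
width: 52.4
grasp_force: 30.0
```

Call:
servo_tool:
  plan:
    - [[1,0,0,-0.05,0,0,0],[1,0,0,-0.05,0,0,0],[1,0,0,0,0,0,0]]

```text
t: 4.98
ee_pos: [426.3, 256.3, 142.9]
orientation: [0.667, 3.069, 0.002]
ft_force: [0.6, 0.1, -1.4]
width: 52.3
grasp_force: 30.0
```

Call:
servo_tool:
  plan:
    - [[1,0,0,-0.07,0,0,0],[1,0,0,-0.07,0,0,0],[1,0,0,0,0,0,0]]

```text
t: 5.23
ee_pos: [425.5, 256.1, 136.4]
orientation: [0.667, 3.07, 0.0]
ft_force: [-0.9, 0.3, -1.6]
width: 52.3
grasp_force: 30.0
```

Call:
servo_tool:
  plan:
    - [[1,0,0,-0.04,0,0,0],[1,0,0,-0.04,0,0,0],[1,0,0,0,0,0,0]]

```text
t: 5.48
ee_pos: [425.8, 256.3, 133.6]
orientation: [0.667, 3.069, 0.001]
ft_force: [-1.2, -0.7, 6.5]
width: 52.1
grasp_force: 30.0
```

Contact with the tray floor (+6.5 N). Releasing and rising.

Call:
servo_tool:
  plan:
    - [[-1,0,0,0,0,0,0],[-1,0,0,0,0,0,0],[-1,0,0,0,0,0,0],[-1,0,0,0,0,0,0],[-1,0,0,0,0,0,0]]

```text
t: 5.9
ee_pos: [425.4, 256.1, 133.0]
orientation: [-0.667, -3.07, 0.0]
ft_force: [-0.1, -0.0, -0.6]
width: 81.9
grasp_force: 0.0
```

Call:
servo_tool:
  plan:
    - [[-1,0,0,0.3,0,0,0],[-1,0,0,0.6,0,0,0],[-1,0,0,0.8,0,0,0],[-1,0,0,0.9,0,0,0],[-1,0.4,-0.4,0.9,0,0,0]]

```text
t: 6.32
ee_pos: [439.2, 241.2, 273.3]
orientation: [-0.663, -3.068, 0.002]
ft_force: [1.3, 0.3, -0.8]
width: 88.0
grasp_force: 0.0
```

Call:
servo_tool:
  plan:
    - [[-1,0.2,-0.3,0.5,0,0,0],[-1,0,-0.8,0.6,0,0,0],[-1,0,-0.9,0,0,0,0],[-1,0,-0.6,0,0,0,0],[-1,0,0,0,0,0,0]]

```text
t: 6.73
ee_pos: [448.7, 133.3, 316.7]
orientation: [0.671, 3.069, -0.001]
ft_force: [-0.5, -0.1, -0.4]
width: 87.3
grasp_force: 0.0
```

Run:
```python
from h import *
im,c,o=snap('wrist','w2.png');T=snap('top','t2.png');S=snap('scene','s2.png')
for X in [(622,34,80)]: print(X,proj(c,X),proj(T[1],X),proj(S[1],X))
z=lambda im,x,y,w,h:cv2.resize(im[y:y+h,x:x+w,::-1],(400,300),interpolation=3)
cv2.imwrite('pics/z2.png',np.vstack([np.hstack([z(T[0],237,130,120,90),z(S[0],210,230,140,105)]),np.hstack([z(T[0],120,235,120,90),z(im,0,0,640,480)])]))
print(o['ee_pos'])
```

```text
(622, 34, 80) [308.25521657 410.69074327] [296.26837049 189.33653687] [280.19508193 288.60631615]
[448.65776079 133.27527585 316.7344047 ]
```

View pics/z2.png

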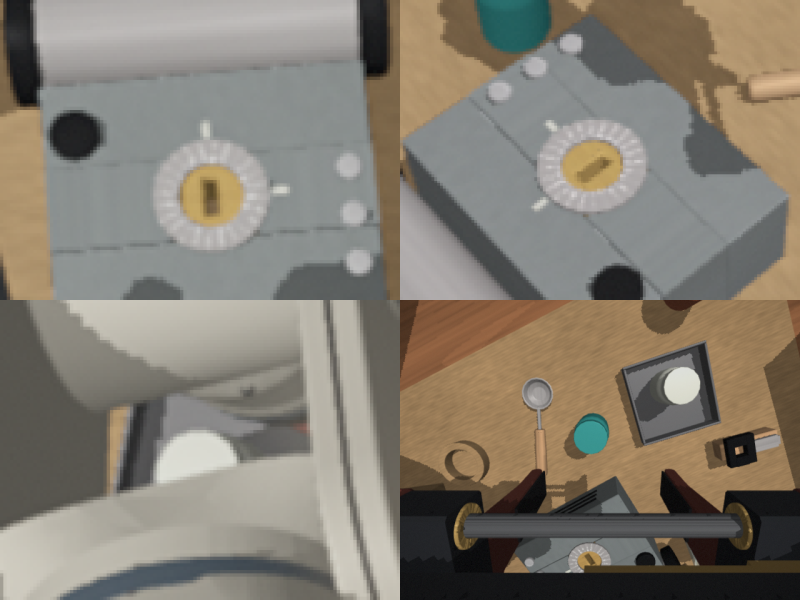

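The jar stands in the tray. The slot shows as a dark bar in the brass disc at about (300,189) in the top view and (278,289) in the scene view. I'll refine it with segmentation.

Run:
```python
from h import *
np.set_printoptions(suppress=True,precision=2)
T=cam('top');S=cam('scene')
def brass(f,ctr,r):
    im=cv2.imread('pics/'+f).astype(int);h,w=im.shape[:2];Y,X=np.mgrid[:h,:w]
    b,g,rr=[im[...,i] for i in range(3)]
    near=(X-ctr[0])**2+(Y-ctr[1])**2<r*r
    m=near&(rr-b>35)
    m=cv2.morphologyEx(m.astype(np.uint8),cv2.MORPH_CLOSE,np.ones((7,7)))
    dark=(m>0)&(rr<120)
    p=np.c_[X[m>0],Y[m>0]].astype(float);d=np.c_[X[dark],Y[dark]].astype(float)
    return p.mean(0),np.ptp(p,axis=0),d
for n,f,c,ctr,r in(('top','t2.png',T,(300,189),13),('scene','s2.png',S,(278,289),17)):
    bc,sz,d=brass(f,ctr,r);w=np.array([atz(c,p,80) for p in d])
    u,s,vt=np.linalg.svd(w[:,:2]-w[:,:2].mean(0));v=vt[0]*np.sign(vt[0][0])
    print(n,bc,sz,'brass@80',atz(c,bc,80),'slot',d.mean(0),w.mean(0),len(d),np.degrees(np.arctan2(v[1],v[0])),s)
    if n=='top':b1,d1=bc,d.mean(0)
    else: print('tri',tri(T,b1,S,bc),tri(T,d1,S,d.mean(0)))
# marks and console edges
t=lambda x,y:(x/3.3333+237,y/3.3333+130); s=lambda x,y:(x/2.857+210,y/2.857+230)
off=[atz(T,t(207,128),80),atz(S,s(141,206),80)];on=[atz(T,t(281,189),80),atz(S,s(151,125),80)]
print('off',off,'on',on)
```

```text
top [299.98 188.2 ] [18. 18.] brass@80 [624.45  26.54  80.  ] slot [299.67 188.21] [624.45  27.17  80.  ] 24 0.2486617434470861 [26.27  8.9 ]
scene [276.8  287.66] [21. 17.] brass@80 [625.87  28.62  80.  ] slot [281.33 286.67] [618.    31.73  80.  ] 3 -88.65000997522648 [2.07 1.11]
tri [625.17  26.81  77.14] [621.18  29.56  81.8 ]
off [array([666.44,  29.13,  80.  ]), array([667.82,  35.77,  80.  ])] on [array([628.04, -16.58,  80.  ]), array([629.99, -12.45,  80.  ])]
```

Call:
servo_tool:
  plan:
    - [[-1,0.8,-0.48,0,0,0,0],[-1,0.8,-0.48,0,0,0,0],[-1,0.8,-0.48,-0.3,0,0,0],[-1,0.8,-0.48,-0.6,0,0,0],[-1,0.8,-0.48,-0.6,0,0,0]]

```text
t: 7.3
ee_pos: [607.4, 43.3, 258.8]
orientation: [0.664, 3.069, 0.001]
ft_force: [-0.2, 0.9, -0.3]
width: 88.1
grasp_force: 0.0
```

Call:
servo_tool:
  plan:
    - [[-1,0.75,-0.45,-0.6,0,0,0],[-1,0,0,-0.6,0,0,0],[-1,0,0,-0.2,0,0,0],[-1,0,0,0,0,0,0],[-1,0,0,0,0,0,0]]

```text
t: 7.72
ee_pos: [634.1, 26.3, 203.4]
orientation: [-0.664, -3.069, 0.0]
ft_force: [0.6, -0.8, 0.5]
width: 87.7
grasp_force: 0.0
```

Run:
```python
from h import *
im,c,o=snap('wrist','w3.png');np.save('o3.npy',o,allow_pickle=True)
print(o['ee_pos'],o['orientation'],proj(c,(625,27.5,80)))
```

```text
[634.05051626  26.34677557 203.44454372] [-6.64257008e-01 -3.06877865e+00  4.08000316e-04] [321.4734602  248.23215204]
```

View pics/w3.png

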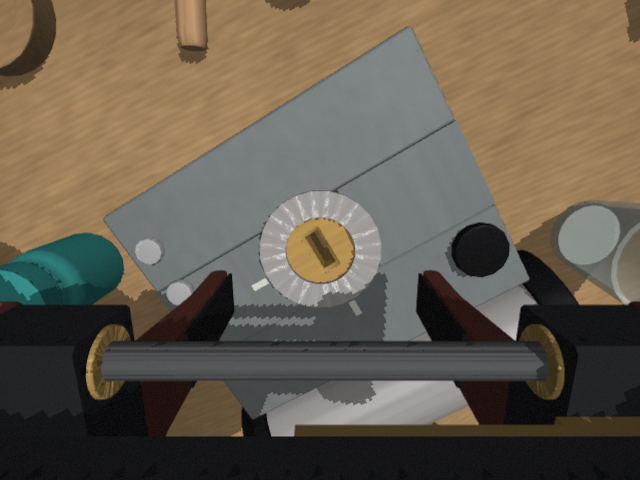

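The brass disc is centred near (320,249) with the slot in it. The console front edge runs (105,218)-(410,28). I'll turn the tool about -72° for a second view, which also suits the key grasp.

Call:
servo_tool:
  plan:
    - [[-1,0,0,0,0,0,-1],[-1,0,0,0,0,0,-1],[-1,0,0,0,0,0,-1],[-1,0,0,0,0,0,-1],[-1,0,0,0,0,0,-1]]

```text
t: 8.18
ee_pos: [635.1, 26.0, 206.2]
orientation: [1.319, 2.848, 0.002]
ft_force: [0.8, 0.2, -0.4]
width: 87.6
grasp_force: 0.0
```

Call:
servo_tool:
  plan:
    - [[-1,0,0,0,0,0,-1],[-1,0,0,0,0,0,-1],[-1,0,0,0,0,0,-1],[-1,0,0,0,0,0,-1],[-1,0,0,0,0,0,-1]]

```text
t: 8.6
ee_pos: [635.1, 26.0, 206.3]
orientation: [1.904, 2.495, 0.003]
ft_force: [-0.1, -0.4, 0.2]
width: 87.7
grasp_force: 0.0
```

Call:
servo_tool:
  plan:
    - [[-1,-0.25,-0.35,0,0,0,-1],[-1,0,0,0,0,0,-1],[-1,0,0,0,0,0,-1],[-1,0,0,0,0,0,-1],[-1,0,0,0,0,0,-0.5]]

```text
t: 9.02
ee_pos: [625.1, 11.9, 206.3]
orientation: [2.355, 2.076, 0.004]
ft_force: [-0.3, -0.3, 0.8]
width: 87.9
grasp_force: 0.0
```

Call:
servo_tool:
  plan:
    - [[-1,0,0,0,0,0,0],[-1,0,0,0,0,0,0]]

```text
t: 9.18
ee_pos: [625.1, 11.8, 205.5]
orientation: [2.349, 2.083, 0.003]
ft_force: [-0.6, 0.7, -0.8]
width: 87.9
grasp_force: 0.0
```

```bash
cat > slot.py <<'E'
from h import *
from scipy.optimize import minimize
def fit(im,c,z=80,x0=(625,27.5)):
    rgb=im.astype(int);rr,g,b=[rgb[...,i] for i in range(3)];u0=proj(c,(*x0,z))
    Y,X=np.mgrid[:480,:640];near=(X-u0[0])**2+(Y-u0[1])**2<50**2
    br=near&(rr-b>50);n,l,st,_=cv2.connectedComponentsWithStats(br.astype(np.uint8))
    k=1+np.argmax(st[1:,4]);cn,_=cv2.findContours((l==k).astype(np.uint8),cv2.RETR_EXTERNAL,cv2.CHAIN_APPROX_NONE)
    h=cv2.convexHull(max(cn,key=len));cc=np.zeros((480,640),np.uint8);cv2.fillConvexPoly(cc,h,1)
    P=np.array([atz(c,p,z) for p in h[:,0]])[:,:2]
    (cx,cy),r=cv2.minEnclosingCircle(np.float32(P))
    e=cv2.erode(cc,np.ones((7,7)))>0;dark=e&(rr<np.median(rr[e])*.72)
    D=np.array([atz(c,p,z) for p in np.argwhere(dark)[:,::-1]])[:,:2]
    rect=cv2.minAreaRect(np.float32(D))
    return (cx,cy,r),rect,D.mean(0),len(D)
E
python3 - <<'E'
from slot import *
o=np.load('o3.npy',allow_pickle=True).item();c=cam('wrist',o)
print(fit(cv2.imread('pics/w3.png')[:,:,::-1],c))
E=[atz(c,p,80) for p in((105,218),(410,28),(527,278))]
f=E[1]-E[0];s=E[2]-E[1];print('yaw front',np.degrees(np.arctan2(-f[0],f[1])),'left',np.degrees(np.arctan2(s[1],s[0])),np.hypot(*f[:2]))
im,c,o=snap('wrist','w4.png');np.save('o4.npy',o,allow_pickle=True)
print(o['ee_pos'],R.from_rotvec(o['orientation']).as_matrix()[:,0],o['qpos']);print(fit(im,c))
E
```

```text
((626.3765869140625, 26.778478622436523, 20.101900100708008), ((626.4053955078125, 28.149545669555664), (25.06353187561035, 9.709427833557129), 6.224177360534668), array([625.44149074,  28.05172395]), 595)
yaw front 5.62715044300341 left 5.652704642658302 197.26967549698665
[625.06249404  11.75590526 205.54421168] [1.19579773e-01 9.92824534e-01 3.50756703e-04] [-2.43459769e-04  5.41480946e-01  1.69300112e+00  4.47729026e-05
  9.04464229e-01  1.19595987e-01]
((625.175048828125, 25.70779037475586, 20.190353393554688), ((625.2708129882812, 27.462181091308594), (24.748693466186523, 9.356110572814941), 5.951596260070801), array([625.0418307 ,  27.48483186]), 583)
```

View pics/w4.png

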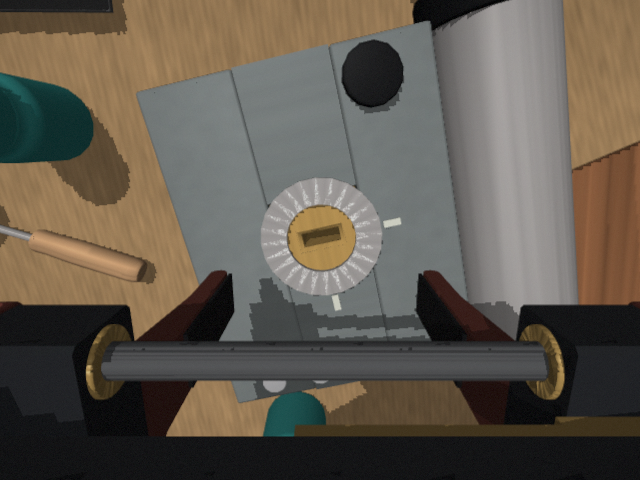

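The second view agrees: slot centre (625.7,27.5), yaw 5.8°. Moving over the key for a close look.

Call:
servo_tool:
  plan:
    - [[-1,-0.19,0.93,0,0,0,0],[-1,-0.19,0.93,0,0,0,0],[-1,-0.19,0.93,0,0,0,0],[-1,-0.19,0.93,0,0,0,0],[-1,-0.19,0.93,0,0,0,0]]

```text
t: 9.65
ee_pos: [586.2, 198.9, 204.4]
orientation: [2.352, 2.083, 0.001]
ft_force: [0.5, -0.7, -0.1]
width: 88.0
grasp_force: 0.0
```

Call:
servo_tool:
  plan:
    - [[-1,-0.19,0.93,-0.2,0,0,0],[-1,-0.19,0.93,-0.3,0,0,0],[-1,-0.19,0.93,-0.4,0,0,0],[-1,0,0,0,0,0,0],[-1,0,0,0,0,0,0]]

```text
t: 10.07
ee_pos: [562.7, 310.5, 167.2]
orientation: [-2.348, -2.087, 0.002]
ft_force: [-0.1, 0.2, 0.0]
width: 87.7
grasp_force: 0.0
```

Run:
```python
from h import *
im,c,o=snap('wrist','w5.png');np.save('o5.npy',o,allow_pickle=True)
print(o['ee_pos'],proj(c,(565,325.5,44)),proj(c,(574,388,40)))
```

```text
[562.71818463 310.49705581 167.18983626] [325.44955914 236.65259611] [328.45916067 124.05728977]
```

View pics/w5.png

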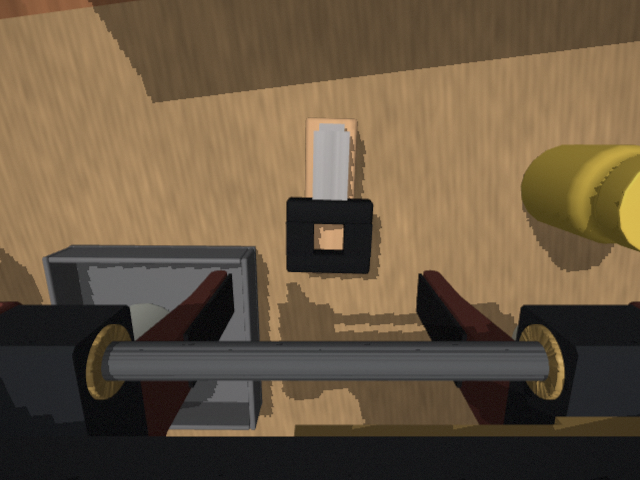

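The bow's top face spans columns 286–371 and rows 198–271. The blade centreline runs from (331,198) to (333,124). The tray wall is to the left, with the jar clear.

Run:
```python
from h import *
np.set_printoptions(suppress=True,precision=2)
o=np.load('o5.npy',allow_pickle=True).item();c=cam('wrist',o)
b=np.array([atz(c,p,44) for p in((287,198),(372,198),(369.5,272),(286,271))]);print(b,b.mean(0),np.hypot(*(b[1]-b[0])[:2]),np.hypot(*(b[2]-b[1])[:2]))
f=(b[0]+b[1]-b[2]-b[3]);print('yaw',np.degrees(np.arctan2(f[1],f[0])))
t=atz(c,(333.3,123.5),40);r=atz(c,(331.3,199),40);print('blade',t,r,np.degrees(np.arctan2(*(t-r)[1::-1])))
print('bow tri w1', tri(c,(329,235),cam('scene'),(408.5,407.3)))
o3=o['orientation'];M=R.from_rotvec(o3).as_matrix();print(M, np.degrees(np.arctan2(M[1,0],M[0,0])))
```

```text
[[545.9  350.61  44.  ]
 [593.96 344.97  44.  ]
 [588.71 300.68  44.  ]
 [539.01 307.13  44.  ]] [566.89 325.85  44.  ] 48.3988652242779 44.60077026232587
yaw 82.12520538248441
blade [576.69 387.98  40.  ] [570.88 346.51  40.  ] 82.03364304774034
bow tri w1 [567.56 327.32  41.2 ]
[[ 0.12  0.99 -0.  ]
 [ 0.99 -0.12 -0.  ]
 [-0.   -0.   -1.  ]] 83.27281275217733
```

Key bow centre (566.9,325.8), yaw 82.1°, and height agrees with the text. I'll tilt the tool 45°, backing off toward -y.

Call:
servo_tool:
  plan:
    - [[-1,-0.03,-0.25,0.06,0,0,-0.24],[-1,-0.03,-0.25,0.06,0.99,-0.14,0],[-1,-0.03,-0.25,0.06,0.99,-0.14,0],[-1,-0.03,-0.25,0.06,0.99,-0.14,0],[-1,-0.03,-0.25,0.06,0.99,-0.14,0]]

```text
t: 10.53
ee_pos: [558.7, 256.0, 181.4]
orientation: [-2.184, -1.887, -0.392]
ft_force: [-0.5, 0.4, 0.1]
width: 87.8
grasp_force: 0.0
```

Call:
servo_tool:
  plan:
    - [[-1,-0.03,-0.25,0.06,0.99,-0.14,0],[-1,-0.03,-0.25,0.06,0.99,-0.14,0],[-1,-0.03,-0.25,0.06,0.99,-0.14,0],[-1,-0.03,-0.25,0.06,0.99,-0.14,0],[-1,0,0,0,0.99,-0.14,0]]

```text
t: 10.95
ee_pos: [554.1, 214.9, 191.4]
orientation: [-1.902, -1.641, -0.795]
ft_force: [0.9, -0.2, -0.2]
width: 87.8
grasp_force: 0.0
```

Call:
servo_tool:
  plan:
    - [[-1,0,0,0,0,0,0],[-1,0,0,0,0,0,0]]

```text
t: 11.12
ee_pos: [553.5, 216.1, 189.4]
orientation: [-1.906, -1.643, -0.784]
ft_force: [-0.0, -1.0, 0.2]
width: 87.8
grasp_force: 0.0
```

```bash
cat > goal.py <<'E'
from h import *
np.set_printoptions(suppress=True,precision=3)
def goal(p,tx,tz,o=None):
    o=o or readout.get_obs();tz=np.array(tz)/np.linalg.norm(tz);tx=np.array(tx,float);tx-=tx@tz*tz;tx/=np.linalg.norm(tx)
    G=np.c_[tx,np.cross(tz,tx),tz];M=R.from_rotvec(o['orientation']).as_matrix()
    print('at',o['ee_pos'],'q',o['qpos'],'F',o['ft_force'],'w',o['width']);print('shift units',(np.array(p)-o['ee_pos'])/40,'turn units',np.degrees(R.from_matrix(G@M.T).as_rotvec())/5)
E
python3 - <<'E'
from goal import *
k=np.array([np.cos(np.radians(82.1)),np.sin(np.radians(82.1)),0]);z=np.array([0,0,1]);d=(k-z)/2**.5
G=np.array([566.9,325.8,37])-5*k
goal(G-61*d-70*d,(k+z),d);goal(G-61*d,(k+z),d)
E
```

```text
at [553.492 216.14  189.438] q [ 0.083  0.57   1.928  1.16   0.847 -0.671] F [-0.011 -1.013  0.16 ] w 87.83089527286815
shift units [-0.     0.324 -1.495] turn units [ 0.026 -0.034  0.101]
at [553.492 216.14  189.438] q [ 0.083  0.57   1.928  1.16   0.847 -0.671] F [-0.011 -1.013  0.16 ] w 87.83089527286815
shift units [ 0.17   1.55  -2.733] turn units [ 0.026 -0.034  0.101]
```

Call:
servo_tool:
  plan:
    - [[-1,0,0.1,-0.5,0,0,0.1],[-1,0,0.1,-0.5,0,0,0],[-1,0,0.12,-0.5,0,0,0],[-1,0,0,0,0,0,0]]

```text
t: 11.45
ee_pos: [552.0, 231.7, 127.1]
orientation: [-1.893, -1.654, -0.775]
ft_force: [-0.7, -0.6, -0.3]
width: 87.6
grasp_force: 0.0
```

Call:
servo_tool:
  plan:
    - [[-1,0.04,0.32,-0.32,0,0,0],[-1,0.04,0.32,-0.32,0,0,0],[-1,0.04,0.32,-0.32,0,0,0],[-1,0.03,0.2,-0.2,0,0,0],[-1,0,0,0,0,0,0]]

```text
t: 11.87
ee_pos: [558.9, 279.2, 82.7]
orientation: [-1.89, -1.655, -0.78]
ft_force: [-0.5, 0.0, 0.0]
width: 87.9
grasp_force: 0.0
```

Run:
```python
from goal import *
k=np.array([np.cos(np.radians(82.1)),np.sin(np.radians(82.1)),0]);z=np.array([0,0,1]);d=(k-z)/2**.5
G=np.array([566.9,325.8,37])-5*k
goal(G-61*d,(k+z),d)
```

```text
at [558.924 279.169  82.729] q [ 0.195  0.783  1.882  1.386  0.749 -0.875] F [-0.456  0.     0.026] w 87.8589222003396
shift units [ 0.034 -0.026 -0.065] turn units [ 0.007 -0.028 -0.072]
```

Call:
servo_tool:
  plan:
    - [[-1,0.03,-0.02,-0.06,0,0,0],[-1,0,0,0,0,0,0],[1,0,0,0,0,0,0],[1,0,0,0,0,0,0],[1,0,0,0,0,0,0]]

```text
t: 12.28
ee_pos: [560.6, 276.6, 81.1]
orientation: [-1.892, -1.653, -0.782]
ft_force: [0.7, 0.6, -0.1]
width: 71.5
grasp_force: 0.0
```

Call:
servo_tool:
  plan:
    - [[1,0,0,0,0,0,0],[1,0,0,0,0,0,0],[1,0,0,0,0,0,0],[1,0,0,0,0,0,0],[1,0,0,0,0,0,0]]

```text
t: 12.7
ee_pos: [560.3, 277.0, 80.6]
orientation: [-1.892, -1.653, -0.782]
ft_force: [-0.2, -2.3, 1.2]
width: 49.5
grasp_force: 30.0
```

Run:
```python
from goal import *
o=readout.get_obs();np.save('og.npy',o,allow_pickle=True);print(o['ee_pos'],o['width'],o['grasp_force'],o['ft_force'])
```

```text
[560.318 276.98   80.572] 49.53267352490254 30.000142939388752 [-0.155 -2.252  1.172]
```

Call:
servo_tool:
  plan:
    - [[1,0,0,0.2,0,0,0],[1,0,0,0.3,0,0,0],[1,0,0,0.6,0,0,0],[1,0,0,0.7,0,0,0],[1,0,-0.2,0.7,0,0,0]]

```text
t: 13.12
ee_pos: [559.6, 269.7, 181.4]
orientation: [-1.891, -1.653, -0.779]
ft_force: [0.7, 0.7, -1.3]
width: 50.1
grasp_force: 30.0
```

Call:
servo_tool:
  plan:
    - [[1,0.05,-0.5,0.7,0,0,0],[1,0.05,-0.6,0.5,0,0,0],[1,0.1,-0.7,0.3,0,0,0],[1,0.1,-0.7,0,0,0,0],[1,0,0,0,0,0,0]]

```text
t: 13.53
ee_pos: [573.8, 165.5, 242.1]
orientation: [-1.896, -1.653, -0.786]
ft_force: [0.6, -0.9, -1.7]
width: 49.9
grasp_force: 30.0
```

Key gripped (49.9 mm). Now I'll yaw to the slot direction and swing the blade down.

Call:
servo_tool:
  plan:
    - [[1,0.1,-0.2,0,0,0,0.9],[1,0.1,-0.2,0,0,0,0.9],[1,0.1,-0.2,0,0,0,0.9],[1,0.06,-0.12,0,-0.995,-0.1,0],[1,0.06,-0.12,0,-0.995,-0.1,0]]

```text
t: 13.95
ee_pos: [589.4, 134.7, 239.6]
orientation: [-1.769, -1.953, -0.55]
ft_force: [-0.1, -0.5, -0.6]
width: 49.8
grasp_force: 30.0
```

Call:
servo_tool:
  plan:
    - [[1,0.06,-0.12,0,-0.995,-0.1,0],[1,0.06,-0.12,0,-0.995,-0.1,0],[1,0.06,-0.12,0,-0.995,-0.1,0],[1,0.06,-0.12,0,-0.995,-0.1,0],[1,0.06,-0.12,0,-0.995,-0.1,0]]

```text
t: 14.37
ee_pos: [601.0, 111.7, 240.9]
orientation: [-2.019, -2.232, -0.17]
ft_force: [-0.1, -0.8, -1.3]
width: 49.4
grasp_force: 30.0
```

Call:
servo_tool:
  plan:
    - [[1,0.06,-0.1,0,-0.995,-0.1,0],[1,0.06,-0.1,0,-0.995,-0.1,0],[1,0.06,-0.1,0,-0.995,-0.1,0],[1,0.06,-0.1,0,-0.995,-0.1,0],[1,0.06,-0.1,0,-0.995,-0.1,0]]

```text
t: 14.78
ee_pos: [613.0, 92.0, 240.9]
orientation: [1.969, 2.175, -0.265]
ft_force: [-0.8, 0.8, -0.3]
width: 49.7
grasp_force: 30.0
```

Call:
servo_tool:
  plan:
    - [[1,0,0,0,-0.995,-0.1,0],[1,0,0,0,-0.995,-0.1,0],[1,0,0,0,-0.995,-0.1,0],[1,0,0,0,-0.995,-0.1,0],[1,0,0,0,-0.995,-0.1,0]]

```text
t: 15.2
ee_pos: [612.9, 92.3, 240.8]
orientation: [1.712, 1.89, -0.627]
ft_force: [-0.6, -0.3, -1.7]
width: 49.8
grasp_force: 30.0
```

Call:
servo_tool:
  plan:
    - [[1,0,0,0,-0.995,-0.1,0],[1,0,0,0,0,0,0],[1,0,0,0,0,0,0]]

```text
t: 15.45
ee_pos: [612.5, 92.6, 239.5]
orientation: [1.66, 1.837, -0.689]
ft_force: [-0.2, 0.1, -0.8]
width: 49.9
grasp_force: 30.0
```

```bash
cat > ins.py <<'E'
from goal import *
a=np.radians(5.8);sy=np.array([-np.sin(a),np.cos(a),0]);z=np.array([0,0,1.]);tz=(-sy-z)/2**.5;tx=(sy-z)/2**.5
def ins(h,xy=(625.7,27.5)):  # h tip height over mouth
    goal(np.array([*xy,80+64+h])+6.1*z+.5*sy-61*tz,tx,tz)
E
python3 -c "
from ins import *
ins(20)"
```

```text
at [612.549  92.587 239.515] q [ 0.384  0.616  1.649 -0.789  1.267  0.683] F [-0.186  0.118 -0.763] w 49.88572324088751
shift units [ 0.219 -0.542 -0.657] turn units [-0.019 -0.04   0.017]
```

Reachable with margin. Moving to hover, then checking with the fixed cameras.

Call:
servo_tool:
  plan:
    - [[1,0.07,-0.18,-0.2,0,0,0],[1,0.07,-0.18,-0.2,0,0,0],[1,0.08,-0.18,-0.25,0,0,0],[1,0,0,0,0,0,0],[1,0,0,0,0,0,0]]

```text
t: 15.87
ee_pos: [621.6, 68.4, 213.6]
orientation: [1.662, 1.833, -0.692]
ft_force: [-0.4, 0.2, -0.0]
width: 49.2
grasp_force: 30.0
```

Run:
```python
from ins import *
ins(20);ins(2)
w,c,o=snap('wrist','w6.png');S,cs,_=snap('scene','s6.png');T,ct,_=snap('top','t6.png')
b=(625.7,27.5)
for n,cc in(('w',c),('s',cs),('t',ct)):print(n,proj(cc,(*b,100)),proj(cc,(*b,142)),proj(cc,(*b,186)),proj(cc,(*b,80)))
z=lambda im,x,y,W,H:cv2.resize(im[y:y+H,x:x+W,::-1],(400,300),interpolation=3)
cv2.imwrite('pics/z6.png',np.hstack([z(w,0,0,640,480),z(S,210,210,140,105)]))
```

```text
at [621.628  68.412 213.61 ] q [ 0.344  0.653  1.656 -0.818  1.218  0.697] F [-0.422  0.215 -0.025] w 49.24984494591187
shift units [-0.008  0.062 -0.009] turn units [ 0.004 -0.038  0.059]
at [621.628  68.412 213.61 ] q [ 0.344  0.653  1.656 -0.818  1.218  0.697] F [-0.422  0.215 -0.025] w 49.24984494591187
shift units [-0.008  0.062 -0.459] turn units [ 0.004 -0.038  0.059]
w [325.4   174.924] [325.051 245.305] [324.575 340.996] [325.54  146.673]
s [275.765 281.181] [274.039 267.805] [272.076 252.586] [276.541 287.193]
t [299.063 184.689] [298.054 178.177] [296.902 170.737] [299.515 187.608]
```

View pics/z6.png

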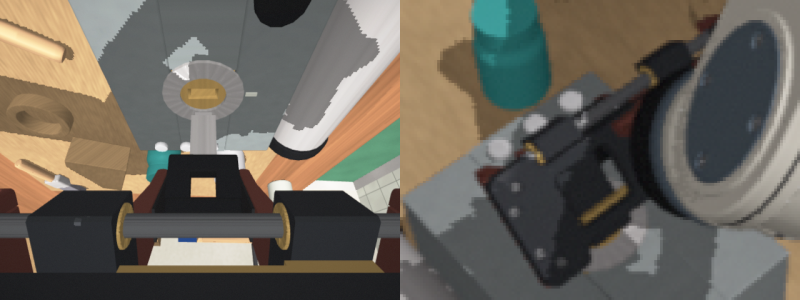

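The blade (tip near (204,109) in the half-scale wrist view) sits right beneath the slot at (203,93), as predicted. I'll measure the residual numerically.

Run:
```python
from h import *
im=cv2.imread('pics/w6.png').astype(int)
for r in range(120,192,2):print(r,[tuple(im[r,x,::-1]) [0] for x in range(285,368,4)], tuple(im[r,325,::-1]))
```

```text
120 [np.int64(181), np.int64(253), np.int64(228), np.int64(225), np.int64(237), np.int64(136), np.int64(134), np.int64(130), np.int64(135), np.int64(134), np.int64(130), np.int64(134), np.int64(139), np.int64(133), np.int64(135), np.int64(136), np.int64(134), np.int64(130), np.int64(136), np.int64(136), np.int64(133)] (np.int64(130), np.int64(128), np.int64(125))
122 [np.int64(134), np.int64(254), np.int64(234), np.int64(227), np.int64(225), np.int64(136), np.int64(136), np.int64(131), np.int64(135), np.int64(134), np.int64(130), np.int64(136), np.int64(139), np.int64(129), np.int64(136), np.int64(135), np.int64(133), np.int64(131), np.int64(138), np.int64(134), np.int64(134)] (np.int64(130), np.int64(129), np.int64(126))
124 [np.int64(131), np.int64(178), np.int64(253), np.int64(231), np.int64(226), np.int64(137), np.int64(140), np.int64(133), np.int64(135), np.int64(135), np.int64(130), np.int64(137), np.int64(137), np.int64(130), np.int64(135), np.int64(135), np.int64(131), np.int64(134), np.int64(140), np.int64(134), np.int64(131)] (np.int64(130), np.int64(129), np.int64(126))
12
[... 11349 characters left out ...]
101), np.int64(111), np.int64(132), np.int64(136), np.int64(146), np.int64(166), np.int64(165), np.int64(164), np.int64(161), np.int64(156), np.int64(159), np.int64(167), np.int64(165), np.int64(166), np.int64(147), np.int64(134), np.int64(133), np.int64(108), np.int64(101), np.int64(101)] (np.int64(156), np.int64(153), np.int64(152))
190 [np.int64(100), np.int64(100), np.int64(99), np.int64(103), np.int64(128), np.int64(149), np.int64(165), np.int64(166), np.int64(162), np.int64(164), np.int64(156), np.int64(160), np.int64(167), np.int64(164), np.int64(166), np.int64(142), np.int64(126), np.int64(101), np.int64(99), np.int64(101), np.int64(101)] (np.int64(156), np.int64(154), np.int64(152))
```

Tip and slot agree laterally to within about 0.5 mm, and need about 0.6 mm toward -y. Descending carefully.

Call:
servo_tool:
  plan:
    - [[1,0,-0.015,-0.15,0,0,0],[1,0,0,-0.15,0,0,0],[1,0,0,-0.1,0,0,0],[1,0,0,0,0,0,0],[1,0,0,0,0,0,0]]

```text
t: 16.43
ee_pos: [621.7, 69.3, 198.0]
orientation: [1.66, 1.834, -0.691]
ft_force: [0.4, 0.3, -0.5]
width: 49.8
grasp_force: 30.0
```

Call:
servo_tool:
  plan:
    - [[1,0,0,-0.06,0,0,0],[1,0,0,-0.06,0,0,0],[1,0,0,-0.06,0,0,0],[1,0,0,0,0,0,0],[1,0,0,0,0,0,0]]

```text
t: 16.85
ee_pos: [621.8, 69.2, 191.1]
orientation: [1.66, 1.833, -0.69]
ft_force: [-0.2, 0.6, -1.3]
width: 49.6
grasp_force: 30.0
```

Call:
servo_tool:
  plan:
    - [[1,0,0,-0.05,0,0,0],[1,0,0,-0.05,0,0,0],[1,0,0,-0.05,0,0,0],[1,0,0,0,0,0,0],[1,0,0,0,0,0,0]]

```text
t: 17.27
ee_pos: [621.8, 69.4, 185.0]
orientation: [1.66, 1.834, -0.69]
ft_force: [0.6, 0.8, -1.1]
width: 50.1
grasp_force: 30.0
```

Call:
servo_tool:
  plan:
    - [[1,0,0,-0.05,0,0,0],[1,0,0,-0.05,0,0,0],[1,0,0,-0.05,0,0,0],[1,0,0,0,0,0,0],[1,0,0,0,0,0,0]]

```text
t: 17.68
ee_pos: [621.9, 69.3, 179.0]
orientation: [1.66, 1.833, -0.69]
ft_force: [0.3, 1.2, -1.7]
width: 49.7
grasp_force: 30.0
```

Going in cleanly, about 14 mm deep with no force.

Call:
servo_tool:
  plan:
    - [[1,0,0,-0.06,0,0,0],[1,0,0,-0.06,0,0,0],[1,0,0,-0.06,0,0,0],[1,0,0,-0.06,0,0,0],[1,0,0,0,0,0,0]]

```text
t: 18.1
ee_pos: [621.8, 69.3, 169.1]
orientation: [1.66, 1.834, -0.69]
ft_force: [0.3, 1.4, -1.9]
width: 49.8
grasp_force: 30.0
```

Call:
servo_tool:
  plan:
    - [[1,0,0,-0.06,0,0,0],[1,0,0,-0.06,0,0,0],[1,0,0,-0.06,0,0,0],[1,0,0,-0.03,0,0,0],[1,0,0,0,0,0,0]]

```text
t: 18.52
ee_pos: [621.8, 69.3, 160.9]
orientation: [1.66, 1.834, -0.69]
ft_force: [0.2, 2.4, -1.5]
width: 49.6
grasp_force: 30.0
```

Call:
servo_tool:
  plan:
    - [[1,0,0,-0.05,0,0,0],[1,0,0,-0.05,0,0,0],[1,0,0,-0.03,0,0,0],[1,0,0,0,0,0,0]]

```text
t: 18.85
ee_pos: [621.9, 69.3, 155.8]
orientation: [1.66, 1.833, -0.69]
ft_force: [0.7, 2.7, -1.3]
width: 50.0
grasp_force: 30.0
```

Call:
servo_tool:
  plan:
    - [[1,0,0,-0.03,0,0,0],[1,0,0,-0.02,0,0,0],[1,0,0,0,0,0,0]]

```text
t: 19.1
ee_pos: [622.0, 69.4, 154.3]
orientation: [1.66, 1.833, -0.69]
ft_force: [-0.1, 4.3, 3.0]
width: 50.0
grasp_force: 30.0
```

Call:
servo_tool:
  plan:
    - [[1,0,0,-0.03,0,0,0],[1,0,0,-0.02,0,0,0],[1,0,0,0,0,0,0]]

```text
t: 19.35
ee_pos: [622.0, 69.4, 154.1]
orientation: [1.659, 1.831, -0.691]
ft_force: [-5.4, 7.5, 14.8]
width: 50.0
grasp_force: 30.0
```

Seated (hard stop at the nominal depth, 15 N). I'll relax, release and retreat along the tool axis.

Call:
servo_tool:
  plan:
    - [[1,0,0,0.03,0,0,0],[-1,0,0,0,0,0,0],[-1,0,0,0,0,0,0],[-1,0,0,0,0,0,0],[-1,0,0,0,0,0,0]]

```text
t: 19.77
ee_pos: [621.7, 68.8, 152.9]
orientation: [1.66, 1.833, -0.691]
ft_force: [-0.3, -0.8, -0.3]
width: 72.5
grasp_force: 0.0
```

Call:
servo_tool:
  plan:
    - [[-1,0,0,0,0,0,0],[-1,0,0,0,0,0,0],[-1,-0.02,0.2,0.2,0,0,0],[-1,-0.04,0.4,0.4,0,0,0],[-1,-0.05,0.5,0.5,0,0,0]]

```text
t: 20.18
ee_pos: [616.7, 113.0, 197.1]
orientation: [1.661, 1.833, -0.694]
ft_force: [0.2, -0.2, 0.1]
width: 87.8
grasp_force: 0.0
```

Call:
servo_tool:
  plan:
    - [[-1,-0.05,0.5,0.5,0,0,0],[-1,-0.05,0.4,0.6,0,0,0],[-1,0,0,0.6,0,0,0],[-1,0,0,0.5,0,0,0],[-1,0,0,0,0,0,0]]

```text
t: 20.6
ee_pos: [614.8, 150.9, 290.2]
orientation: [1.661, 1.831, -0.681]
ft_force: [0.4, 0.8, 0.3]
width: 87.6
grasp_force: 0.0
```

Run:
```python
from goal import *
w,c,o=snap('wrist','w7.png');a=np.radians(5.8)
X=np.array([625.5,26.5,127])
print('pred bow top',proj(c,X));sx=np.array([np.cos(a),np.sin(a),0]);sy=np.array([-np.sin(a),np.cos(a),0]);z=np.array([0,0,1])
dark=(w.max(2)<45).astype(np.uint8);dark[280:]=0
n,l,s,ce=cv2.connectedComponentsWithStats(dark)
print([(s[i],ce[i]) for i in range(1,n) if s[i,4]>300])
for q in(25*sx-0*z,-25*sx,25*sx-44*z,-25*sx-44*z,7*sy,-7*sy,7*sy+25*sx,7*sy+25*sx-44*z,7*sy-25*sx-44*z):print(proj(c,X+q))
goal((625.5,26.5,220),sy,-z)
```

```text
pred bow top [321.356 196.535]
[(array([ 446,    0,  139,   39, 4066], dtype=int32), array([516.179,  15.952])), (array([ 365,   47,   49,   48, 1848], dtype=int32), array([388.707,  70.319])), (array([ 291,  153,   63,   50, 2825], dtype=int32), array([322.234, 178.059])), (array([399, 200,  69,  30, 690], dtype=int32), array([428.172, 218.587]))]
[353.108 196.407]
[289.6   196.663]
[350.866 154.798]
[291.942 155.032]
[321.268 191.017]
[321.44  201.826]
[353.702 190.887]
[351.371 148.857]
[291.276 149.095]
at [614.128 150.352 287.895] q [ 0.463  0.586  1.567 -0.736  1.389  0.656] F [ 0.12  -0.112 -0.658] w 87.96419848814008
shift units [ 0.284 -3.096 -1.697] turn units [8.934 0.927 0.038]
```

The key stands in the switch (blob columns 291–354, rows 153–203, against predicted 290–354 and 149–202). Now I'll bring the tool vertical above it.

Call:
servo_tool:
  plan:
    - [[-1,0.03,-0.34,0,0.995,0.1,0],[-1,0.03,-0.34,0,0.995,0.1,0],[-1,0.03,-0.34,0,0.995,0.1,0],[-1,0.03,-0.34,0,0.995,0.1,0],[-1,0.03,-0.34,0,0.995,0.1,0]]

```text
t: 21.07
ee_pos: [619.0, 80.9, 284.3]
orientation: [1.925, 2.127, -0.339]
ft_force: [-0.3, 0.1, -0.1]
width: 87.6
grasp_force: 0.0
```

Call:
servo_tool:
  plan:
    - [[-1,0.03,-0.34,0,0.995,0.1,0],[-1,0.03,-0.34,0,0.995,0.1,0],[-1,0.03,-0.34,0,0.995,0.1,0],[-1,0.04,-0.37,0,0.97,0.1,0],[-1,0,0,0,0,0,0]]

```text
t: 21.48
ee_pos: [624.5, 22.1, 284.3]
orientation: [-2.111, -2.322, 0.004]
ft_force: [0.2, 0.1, -0.2]
width: 88.1
grasp_force: 0.0
```

Call:
servo_tool:
  plan:
    - [[-1,0,0,-0.5,0,0,0],[-1,0,0,-0.6,0,0,0],[-1,0,0,0,0,0,0],[-1,0,0,0,0,0,0]]

```text
t: 21.82
ee_pos: [623.5, 26.2, 239.4]
orientation: [-2.105, -2.328, 0.012]
ft_force: [0.5, -0.6, 1.1]
width: 87.8
grasp_force: 0.0
```

Run:
```python
from goal import *
a=np.radians(5.8);sy=np.array([-np.sin(a),np.cos(a),0]);sx=np.array([np.cos(a),np.sin(a),0]);z=np.array([0,0,1])
goal((626.1,26.3,173),sy,-z)
w,c,o=snap('wrist','w8.png');X=np.array([626.1,26.3,127])
print(proj(c,X),proj(c,X+25*sx),proj(c,X-25*sx),proj(c,X+7*sy))
d=(w.max(2)<45).astype(np.uint8);n,l,s,ce=cv2.connectedComponentsWithStats(d)
print([(s[i],ce[i].round(1)) for i in range(1,n) if s[i,4]>300 and abs(ce[i][0]-325)<120])
```

```text
at [623.497  26.201 239.45 ] q [ 0.024  0.499  1.672 -0.004  0.978 -0.074] F [ 0.52  -0.602  1.084] w 87.7908671000154
shift units [ 0.065  0.002 -1.661] turn units [ 0.039 -0.082  0.012]
[330.743 267.121] [374.886 267.215] [286.695 267.028] [330.785 255.324]
[(array([ 377,   96,   52,   53, 2125], dtype=int32), array([402.4, 122.2])), (array([ 288,  239,   87,   42, 3356], dtype=int32), array([331.1, 260. ])), (array([    0,   274,   640,   206, 48063], dtype=int32), array([224.3, 420.3]))]
```

Call:
servo_tool:
  plan:
    - [[-1,0.065,0,-0.4,0,0,0],[-1,0,0,-0.5,0,0,0],[-1,0,0,-0.5,0,0,0],[-1,0,0,-0.25,0,0,0],[-1,0,0,0,0,0,0]]

```text
t: 22.28
ee_pos: [626.5, 26.1, 174.0]
orientation: [-2.106, -2.329, 0.009]
ft_force: [0.1, -0.4, -0.1]
width: 87.5
grasp_force: 0.0
```

Call:
servo_tool:
  plan:
    - [[-1,0,0,0,0,0,0],[-1,0,0,0,0,0,0]]

```text
t: 22.45
ee_pos: [628.1, 25.9, 176.7]
orientation: [2.107, 2.329, -0.004]
ft_force: [0.2, 0.3, 0.9]
width: 87.9
grasp_force: 0.0
```

Run:
```python
from goal import *
a=np.radians(5.8);goal((626.2,26.3,173),(-np.sin(a),np.cos(a),0),(0,0,-1))
```

```text
at [628.145  25.857 176.724] q [ 0.023  0.587  1.695 -0.003  0.861 -0.075] F [0.249 0.292 0.901] w 87.91341230458256
shift units [-0.049  0.011 -0.093] turn units [ 0.03  -0.007  0.012]
```

Call:
servo_tool:
  plan:
    - [[-1,-0.03,0,-0.07,0,0,0],[1,0,0,0,0,0,0],[1,0,0,0,0,0,0],[1,0,0,0,0,0,0],[1,0,0,0,0,0,0]]

```text
t: 22.87
ee_pos: [626.2, 25.6, 172.8]
orientation: [2.108, 2.329, -0.005]
ft_force: [0.1, 1.0, -0.5]
width: 64.5
grasp_force: 0.0
```

Call:
servo_tool:
  plan:
    - [[1,0,0,0,0,0,0],[1,0,0,0,0,0,0],[1,0,0,0,0,0,0],[1,0,0,0,0,0,0],[1,0,0,0,0,0,0]]

```text
t: 23.28
ee_pos: [626.2, 25.7, 172.6]
orientation: [-2.108, -2.33, 0.006]
ft_force: [-0.4, 0.3, 0.3]
width: 50.1
grasp_force: 30.0
```

Regripped with negligible side force. Turning clockwise.

Call:
servo_tool:
  plan:
    - [[1,0,0,0,0,0,-0.6],[1,0,0,0,0,0,-0.8],[1,0,0,0,0,0,-0.8],[1,0,0,0,0,0,-0.8],[1,0,0,0,0,0,-0.8]]

```text
t: 23.7
ee_pos: [626.2, 26.4, 172.6]
orientation: [-2.465, -1.945, 0.004]
ft_force: [-0.4, 2.9, 0.3]
width: 49.9
grasp_force: 30.0
```

Call:
servo_tool:
  plan:
    - [[1,0,0,0,0,0,-0.8],[1,0,0,0,0,0,-0.8],[1,0,0,0,0,0,-0.8],[1,0,0,0,0,0,-0.8],[1,0,0,0,0,0,-0.8]]

```text
t: 24.12
ee_pos: [625.9, 26.2, 172.6]
orientation: [-2.765, -1.487, 0.005]
ft_force: [-0.8, 1.9, 1.2]
width: 49.8
grasp_force: 30.0
```

Call:
servo_tool:
  plan:
    - [[1,0,0,0,0,0,-0.8],[1,0,0,0,0,0,-0.8],[1,0,0,0,0,0,-0.8],[1,0,0,0,0,0,-0.8],[1,0,0,0,0,0,-0.8]]

```text
t: 24.53
ee_pos: [625.7, 26.0, 172.5]
orientation: [-2.981, -0.984, 0.006]
ft_force: [-1.6, 1.4, 2.9]
width: 49.8
grasp_force: 30.0
```

Call:
servo_tool:
  plan:
    - [[1,0,0,0,0,0,-0.8],[1,0,0,0,0,0,-0.8],[1,0,0,0,0,0,-0.8],[1,0,0,0,0,0,-0.8],[1,0,0,0,0,0,-0.6]]

```text
t: 24.95
ee_pos: [625.4, 26.0, 172.6]
orientation: [-3.102, -0.479, 0.007]
ft_force: [-2.5, 1.1, 4.1]
width: 50.2
grasp_force: 30.0
```

Call:
servo_tool:
  plan:
    - [[1,0,0,0,0,0,-0.6],[1,0,0,0,0,0,-0.5],[1,0,0,0,0,0,-0.5],[1,0,0,0,0,0,-0.4],[1,0,0,0,0,0,0]]

```text
t: 25.37
ee_pos: [625.2, 26.0, 172.6]
orientation: [-3.131, -0.21, 0.007]
ft_force: [-4.5, 2.4, 6.0]
width: 50.0
grasp_force: 30.0
```

Run:
```python
from goal import *
o=readout.get_obs();M=R.from_rotvec(o['orientation']).as_matrix();print(o['ee_pos'],np.degrees(np.arctan2(M[1,1],M[0,1])),o['ft_force'],o['moment'],o['width'])
```

```text
[625.227  25.964 172.563] -82.33715641320225 [-4.534  2.364  5.952] [ 0.373  1.044 -0.017] 49.95149397694345
```

The blade has about 7° of play in the slot, so I'll continue until the stop's moment shows.

Call:
servo_tool:
  plan:
    - [[1,0,0,0,0,0,-0.4],[1,0,0,0,0,0,-0.4],[1,0,0,0,0,0,-0.4],[1,0,0,0,0,0,-0.3],[1,0,0,0,0,0,0]]

```text
t: 25.78
ee_pos: [625.2, 26.0, 172.5]
orientation: [-3.138, -0.006, 0.007]
ft_force: [-6.3, 2.6, 5.3]
width: 50.0
grasp_force: 30.0
```

```bash
cat > m.py <<'E'
from goal import *
o=readout.get_obs();M=R.from_rotvec(o['orientation']).as_matrix();print(o['ee_pos'],np.degrees(np.arctan2(M[1,1],M[0,1])),o['ft_force'],o['moment'],o['width'],o['joint_torque'][5])
E
python3 m.py
```

```text
[625.152  26.019 172.544] -89.78070965590692 [-6.303  2.558  5.295] [ 0.386  1.165 -0.052] 49.96143850655867 0.3759264014661312
```

Call:
servo_tool:
  plan:
    - [[1,0,0,0,0,0,-0.3],[1,0,0,0,0,0,-0.3],[1,0,0,0,0,0,0]]

```text
t: 26.03
ee_pos: [625.1, 26.0, 172.5]
orientation: [-3.137, 0.076, 0.008]
ft_force: [-5.6, 2.1, 5.9]
width: 49.7
grasp_force: 30.0
```

```bash
python3 m.py
```

```text
[625.088  26.042 172.53 ] -92.76390018744091 [-5.61   2.133  5.919] [0.431 1.147 0.157] 49.689422647961514 0.48056820407509804
```

Call:
servo_tool:
  plan:
    - [[1,0,0,0,0,0,-0.3],[1,0,0,0,0,0,-0.3],[1,0,0,0,0,0,0]]

```text
t: 26.28
ee_pos: [625.0, 26.1, 172.6]
orientation: [-3.135, 0.154, 0.008]
ft_force: [-6.2, 3.1, 6.9]
width: 49.7
grasp_force: 30.0
```

```bash
python3 m.py
```

```text
[625.022  26.11  172.562] -95.6353691367328 [-6.169  3.059  6.934] [0.544 1.239 0.979] 49.74538673377506 1.3335666060447693
```

Moment near 1 N m, so the lock is at its stop. I'll relax slightly, release, rise and check.

Call:
servo_tool:
  plan:
    - [[1,0,0,0,0,0,0.5],[-1,0,0,0,0,0,0],[-1,0,0,0,0,0,0],[-1,0,0,0,0,0,0],[-1,0,0,0,0,0,0]]

```text
t: 26.7
ee_pos: [626.3, 25.5, 172.4]
orientation: [-3.137, 0.09, 0.003]
ft_force: [-0.6, 0.3, -0.4]
width: 73.2
grasp_force: 0.0
```

Call:
servo_tool:
  plan:
    - [[-1,0,0,0,0,0,0],[-1,0,0,0,0,0,0],[-1,0,0,0.3,0,0,0],[-1,0,0,0.5,0,0,0],[-1,0,0,0.7,0,0,0]]

```text
t: 27.12
ee_pos: [625.0, 25.6, 231.9]
orientation: [-3.138, 0.09, 0.01]
ft_force: [-0.3, -0.6, 0.5]
width: 87.7
grasp_force: 0.0
```

Call:
servo_tool:
  plan:
    - [[-1,0,0,0.7,0,0,0],[-1,0,0,0.5,0,0,0],[-1,0,0,0,0,0,0],[-1,0,0,0,0,0,0]]

```text
t: 27.45
ee_pos: [626.7, 25.6, 282.4]
orientation: [-3.137, 0.09, -0.002]
ft_force: [-0.8, 0.2, 0.1]
width: 87.7
grasp_force: 0.0
```

Run:
```python
from goal import *
w,c,o=snap('wrist','w9.png');T,ct,_=snap('top','t9.png');print(o['ee_pos'],o['width'])
d=(w.max(2)<45).astype(np.uint8);n,l,s,ce=cv2.connectedComponentsWithStats(d)
print([(s[i],ce[i].round(1)) for i in range(1,n) if s[i,4]>300 and abs(ce[i][0]-325)<150])
print(proj(c,(626,26.3,127)))
for y in (25,-25):
  for x in(7,-7): print(proj(c,(626+x,26.3+y,127)))
z=lambda im,x,y,W,H:cv2.resize(im[y:y+H,x:x+W,::-1],(400,300),interpolation=3)
cv2.imwrite('pics/z9.png',np.hstack([z(w,160,80,320,240),z(T,120,120,240,180)]))
```

```text
[626.676  25.635 282.432] 87.69495600429785
[(array([ 418,    0,   47,  110, 2963], dtype=int32), array([446.9,  51.2])), (array([ 289,  228,   72,   32, 2173], dtype=int32), array([324.7, 243.8])), (array([    0,   274,   640,   206, 63382], dtype=int32), array([309.7, 405.6]))]
[323.346 249.113]
[286.006 241.208]
[287.708 260.804]
[359.623 237.213]
[360.292 256.935]
```

View pics/z9.png

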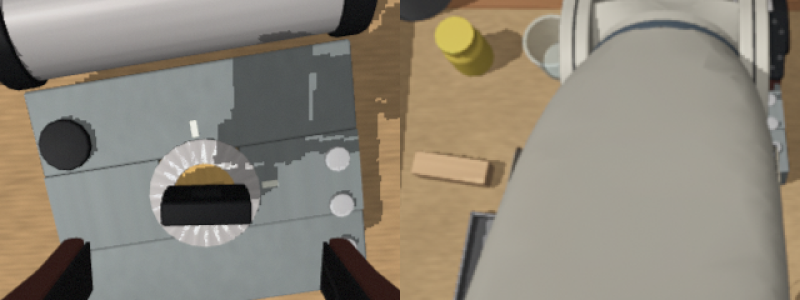

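The key is home and turned about 97° including the blade's play of about 7°, so the lock is at on. The gripper is clear, so I'm handing in.

```bash
python3 -c "
from workcell import close_job
print(close_job())"
```

```text
the job is handed in; nothing more can be done
None
```

I handed the job in at about 27.5 s of the 72 s allowed, with no verdict returned. The jar stands upright in the tray, and the right key is fully home and let go. The switch measures at on: the key turned about 97°, roughly 90° of it lock turn after the blade's play. I made no separate final check on the other key or the bystanders, but no unexpected contact showed.

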